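Hold the cell holder on the light-scatter bench for locking

TASK

Set up the light-scatter bench for me: slide the carriage along its rods, by its detector head, until the index line on its front edge stands at the pointer clip, and let go. Then take the holder with the square glass cell (not the round tube holder), keep it upright, set it down into the channel of the carriage with its ringed port towards the sprung snout, and push it back level until it presses the snout in with a steady 10 newtons or so, snout neither loose nor driven to its stop. Finish while still holding it pressed there, so that I can tighten the one screw that locks both carriage and holder, and leave everything else on the table alone.

Things in the scene. Friction and masses are not known exactly. Their poses are not given: they have to be found in the camera images.
- scatter_bench: Fixed grey base plate of the instrument, 150 (x) x 425 (y) x 20 mm thick, on the table. Origin: underside, on the level of the table; the plate reaches from x -80 to +70 mm and from y -200 to +225 mm. Its y axis runs along the two guide rods, x points across them away from the robot. At the +y end a finned lamp head (84 x 58 mm, top 104 mm above the table), at the -y end a black beam trap (top 102 mm).
- carriage (a joint): Carriage position along the bench's +y axis in m, 0 with the carriage at the bench's origin, range -0.075 to 0.075. Aluminium slab 120 (x) x 70 (y) mm, top 45 mm above the table; it drags with about 4 N and stays where it is left. A black locking screw knob, 18 mm in diameter, stands out of its +y side to 54 mm from the middle; it is left alone.
- carriage_index (a point): Index line of the carriage: middle of the lower front edge of its slab, 60 mm in front of (x -60) the carriage's middle; the black line runs from here up the front face. It must come to the same place along y as the pointer tip.
- pointer: Small steel pointer clip gripping the front edge of the base plate; fixed, 16 mm wide, 39 mm high, set at a different place each day. Axes parallel to the bench's.
- pointer_tip (a point): Tip of the pointer clip, 4 mm in front of the carriage's front face, 37.5 mm above the table.
- head_grip (a point): Centre of the top of the detector head, 107 mm above the table: a grey box 40 (x) x 46 (y) x 62 mm high with ribbed sides, fixed on the rear of the carriage. The carriage is slid by pinching it across y from above. Its x axis points away from the robot across the rods.
- snout: Sprung snout in the detector head's front face: a steel tube 26 mm in diameter, its axis along x, 31 mm above the slab's top, standing 12 mm out when free. The cell holder's port pushes it in (+x): 3 N to start it, then 1.5 N more per mm, 10 N at about 4.7 mm, at its stop after 9 mm. Origin: centre of its flat front face; axes as the bench's.
- snout_face (a point): The same point, centre of the snout's front face: 32 mm in front of head_grip when free, 23 mm when at its stop.
- carriage_seat (a point): Where the underside of the cell holder's middle stands when the snout is pressed in by 4.5 mm: on the slab's top, 45 mm above the table, in the middle of the channel. The channel runs along x between two cheeks 46 mm apart, 11 mm high, from 58 mm in front of the carriage's middle to 10 mm behind it (this point is 7.5 mm in front of the middle); it is open to the front and above, its upper 3 mm widened to 52 mm as lead-in.
- cell_holder: The holder to be mounted: loose, 0.2 to 0.4 kg, black. Foot 46 (x) x 40 (y) x 12 mm, on it a square tower 36 (x) x 34 (y) mm up to 62 mm, a square glass cell standing out of the top to 78 mm. Origin: centre of the underside; z up, x towards its ringed port. Grip the tower across y.
- holder_port (a point): Centre of the face of the holder's port, an aluminium ring 28 mm in diameter on the tower's +x side, 22 mm from its axis and 31 mm above its underside. It meets the snout's face.
- holder_top (a point): Centre of the top of the holder's tower, 62 mm above its underside.
- tube_holder: Another loose holder, not wanted: same foot, but a low round tower 34 mm in diameter, 50 mm high, with a capped round tube standing out to 94 mm. Leave it alone.
- amber_dropper: Dropper bottle of brown glass at the back, 52 mm wide, 140 mm high; bystander.
- clear_dropper: Dropper bottle of clear glass at the back, 41 mm wide, 110 mm high; bystander.
- wash_bottle: Wash bottle at the left rear, 70 mm wide, 165 mm high; bystander.
- sample_vial_a: Small capped vial at the front middle, 23 mm wide, 52 mm high; bystander.
- sample_vial_b: Another small capped vial beside it, same size; bystander.
- suction_bulb: Rubber bulb, 72 x 45 x 44 mm, at the right front; bystander.

How it is judged (in metres and radians):
On the way, in this order (a step that is already met when the one before it is completed fails the run):
1. the carriage stands with its index line at the pointer, let go, the cell holder not yet on it (y of carriage_index in the frame of pointer_tip between -0.005 and 0.005 m and contact force between each of the arm, the fingers and scatter_bench below 0.3 N), for 0.2 s.
2. the cell holder stands upright in the channel of the carriage, port towards the snout (z of cell_holder in the frame of carriage_seat between -0.003 and 0.005 m and y of cell_holder in the frame of carriage_seat between -0.006 and 0.006 m and distance between holder_port and snout_face below 0.045 m and angle between cell_holder's own z axis and vertical below 0.12 rad), for 0.1 s.
At the end, for the whole second after the job is handed in: Robot still pressing the cell holder on the snout with 6 to 14 N (snout about 2 to 7 mm in), steady; holder down on the slab within 4 mm, tilt under 4 deg, within 5.7 deg of square, port within 6 mm of the snout's centre; index line within 5 mm of the pointer along the rods (contact force between cell_holder and snout between 6 and 14 N and distance between holder_port and snout_face below 0.006 m and z of cell_holder in the frame of carriage_seat between -0.003 and 0.004 m and angle between cell_holder's own z axis and vertical below 0.07 rad and angle between the x axis of cell_holder and the x axis of head_grip, either way round below 0.1 rad and linear speed of cell_holder below 0.01 m/s and contact force between any of the fingers, the arm and cell_holder above 1 N and y of carriage_index in the frame of pointer_tip between -0.005 and 0.005 m); the arm keeps its last pose, push and grip.
It fails at once if the cell holder is tipped over (angle between cell_holder's own z axis and vertical above 0.5 rad).
It fails at once if the tube holder is disturbed (distance of tube_holder from where it was at the start of the episode above 0.03 m).
It fails at once if a bottle, vial or the bulb is disturbed (distance of any of amber_dropper, clear_dropper, wash_bottle, suction_bulb, sample_vial_a, sample_vial_b from where it was at the start of the episode above 0.03 m).
It also fails if it takes over 67 s, if anything falls off the work surface, if the arm or the gripper's body presses on something with over 40 N, if the wrist force passes 120 N, or if a joint passes its speed limit or range.

ROBOT

A 7-joint arm with a two-finger parallel gripper is mounted at the origin on a cart in front of the work surface, level with it; the furniture and walls round the work are solid. World frame = base frame: x ahead of the robot, y to its left, z up, the work surface at z = 0. Lengths are in mm, angles in rad, forces in N, time in s.
With the tool pointing down it reaches from about 400 to 875 mm from the base axis. Payload 4.4 kg.
Tool frame: the origin (TCP) lies at the very end of the fingers, on their centre line; the grasp point (between the pads) lies behind it (ctrl.hold_point_z is the z of the grasp point in the tool frame, in mm); z points along the fingers, y is the direction in which the jaws open and shut (so a half turn about z gives the same grasp; the last joint's range is limited). The gripper opens to 85 mm and grips with 20 to 120 N. Pads are 22 mm wide; open, the fingers measure 114 mm over their backs; the gripper's body (76 mm by 85 mm) begins 54 mm behind the grasp point. The pads swing forward as they close: fully open they stand 13 mm farther back than shut.
Start: joints at [1.265, 0.628, 0.038, 1.517, -0.027, 0.996, -0.02], TCP at [154.408, -631.408, 231.313] pointing down, gripper open.
Joint ranges: [-3.06, 3.06], [-0.37, 2.12], [-1.25, 1.32], [0.18, 2.47], [-1.1, 4.24], [0.23, 1.98], [-2.94, 2.94]. Speed limits (rad/s): [2.57, 2.57, 3.14, 3.14, 3.14, 3.14, 3.14].

INTERFACE

Orientations are given as [roll, pitch, yaw] about the fixed x, y, z axes, in that order (R = Rz(yaw) Ry(pitch) Rx(roll)).
In Python, from cell import ctrl, vision gives the robot as it stands.
- The arm moves only by the shell command python3 -m crank 'ROWS' [OPENING]. ROWS is JSON, a list of rows, each an object of numbers: "x", "y", "z": the shift along the tool's x, y, z in cm; "spin": the turn about the tool's z in rad. A call has 1 to 5 rows; each row shifts and turns the commanded pose from where the row before left it, along the tool's axes as they then stand; what a row does not reach is not made up. A row lasts 1/10 s, in which the tool goes at most 50 mm and 8.59 degrees, less where a joint would pass 70% of its speed; a pose out of reach is approached as far as the arm can. A call is refused whole if a number of a shift passes 5 or a number of a turn 0.15, either way. A call with a gripper value outside its range is refused whole. OPENING is the opening in per cent of the stroke, from 0 (shut) to 100 (fully open), set as the call begins (- or left out, the last holds). The fingers move at their own pace and stop on an object; the grip force is fixed at half the most. Time passes only in rows, so rows that do not move let the fingers close. It gives the time, the measured TCP pose, the force and the opening at its end, in the units of the state.
- ctrl.read_state(): the state, without advancing time (a new reading comes with each control period).
- vision.get_image(name): name is "scene" or "top" or "wrist"; returns the picture (400x640x3 uint8, blue, green, red); there is no depth.
- vision.calibration(name): a dict with "vfov" (degrees; the focal length in pixels is half the picture's height over the tangent of half this angle, whatever the lens; pixels are square), "cx", "cy" (the principal point, pixels), "eye" and "rotation" of the camera in the world. Camera axes: x right, y up, looking along -z (the intrinsics and any distortion apply to the point x, -y, -z); pixel columns grow to the right and rows downward; lengths in mm; the calibration is good to about 2 mm. A picture is of the moment at which its call begins: read the wrist's pose just before it. calibration takes no time and is no camera call; for the wrist camera it gives the pose at the moment of the call.
- ctrl.finish_job(): hands the job in, once; it reports no verdict.
Trained networks look in the newest picture that a camera, given by its name, has taken for a name from the list of things; names that differ only in an ending like _2 or _b are one class to them, and where a whole thing is asked for, a point or a joint stands for the part that bears it (a point fixed in the world has none). Each returns a list of dicts, best first, with "score" (0 to 1); they miss things now and then, are a little off and sometimes report something else, mostly with a low value. They report only what shows in the picture. A call takes as long as a camera call.
- vision.boxes_of(name, camera): "extent" ([left, top, right, bottom] in pixels, round what is visible of it).
- vision.regions_of(name, camera): "mask" (400x640 bool, what is visible of it) and "extent" ([left, top, right, bottom] in pixels, round what is visible of it).
- vision.place_of(name, camera): "point" ([column, row] in pixels: a listed point, or the origin of a listed thing).
The state is a dict: "clock": time; "qpos": joint angles; "qd": joint speeds; "tau": joint torques, N m; "eef_pos": TCP position; "tool_rot": TCP orientation; "force": force on the tool from outside, world axes, zero at the start; "torque": the same for the moment, N m; "width": finger opening in mm.
Only numpy, scipy, OpenCV 4.12 (cv2) and the standard library are available. Lean on these libraries where they do the work, as an engineer would, in place of code of your own. Each camera call takes 0.05 s, during which the arm holds its last target.

## Working session

There is one attempt and no reset: what is moved stays moved. The work goes in short steps, Python scripts to look and compute and a shell command to move; the robot and the scene stay as the last step left them, time stands still between calls to the robot, and variables do not carry over. Pictures are saved under pics/ and viewed, and the job is handed in when it is done.

```bash
ls; mkdir -p pics
python3 - <<'E'
from cell import ctrl, vision
import cv2
s=ctrl.read_state(); print(s, ctrl.hold_point_z)
for n in ["scene","top","wrist"]:
    im=vision.get_image(n); cv2.imwrite(f"pics/{n}0.png",im); print(n,vision.calibration(n))
E
```

```text
pics
{'clock': 0.0, 'qpos': array([ 1.26522749,  0.62932781,  0.0384009 ,  1.51838795, -0.02701998,
        0.99628192, -0.02002421]), 'qd': array([-0.0006146 , -0.00104487, -0.00139838,  0.00201866, -0.00115916,
        0.00057164,  0.00012946]), 'tau': array([ 2.34586387e-04, -5.63396251e+01,  1.22617677e+00, -1.93442988e+01,
        1.09600229e-02,  1.05188781e-02,  9.83730729e-06]), 'eef_pos': array([ 154.26815737, -630.77998383,  230.39381681]), 'tool_rot': array([-3.13970385e+00, -1.65073074e-05,  2.39766500e-01]), 'force': array([-0.88342564,  0.68962234, -0.62826892]), 'torque': array([0.04321402, 0.0296229 , 0.04371037]), 'width': 85.6095528881647} -18.700000000000003
scene {'vfov': 42.06058124038947, 'cx': 318.53265832813867, 'cy': 200.18350888594375, 'eye': array([  40.84866881,  729.9696188 , 1164.40624847]), 'rotation': array([ 0.74029871,  0.00288625, -2.50160998])}
top {'vfov': 46.316053806276756, 'cx': 314.22300728663333, 'cy': 204.32600291714917, 'eye': array([ 403.23877289,  -21.45233549, 1554.46880315]), 'rotation': array([ 0.13003523, -0.00611888, -1.55246338])}
wrist {'vfov': 60.50900979038317, 'cx': 319.0187398084042, 'cy': 195.03848927997447, 'eye': array([ 227.62985992, -613.0417616 ,  373.99428231]), 'rotation': array([-0.29761599,  0.00195577, -1.33155726])}
```

View pics/scene0.png

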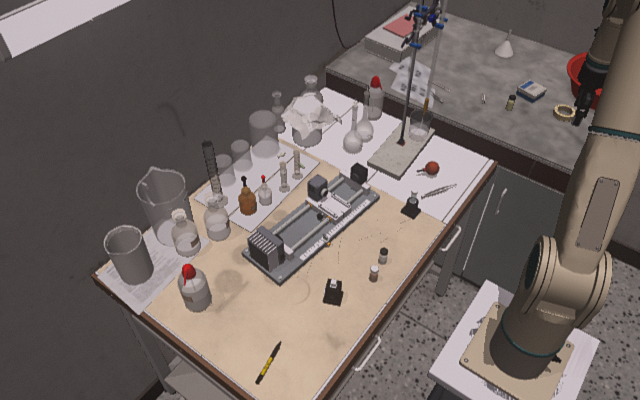

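View pics/top0.png

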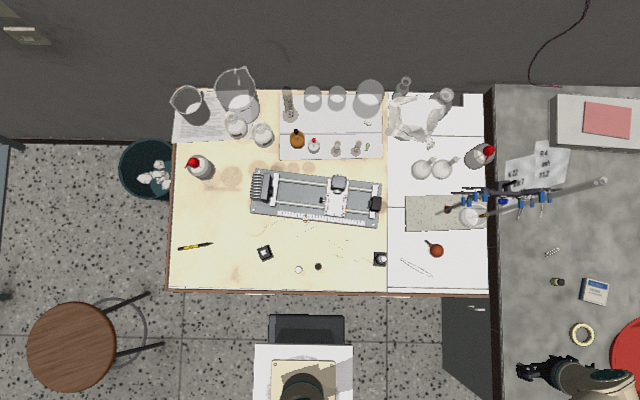

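View pics/wrist0.png

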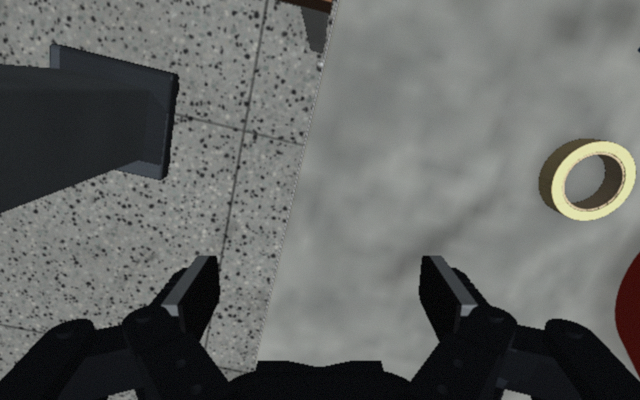

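```bash
cat > h.py <<'E'
import numpy as np, cv2
from scipy.spatial.transform import Rotation as R
from cell import ctrl, vision
def cam(c):
    if isinstance(c,str): c=vision.calibration(c)
    f=200/np.tan(np.radians(c['vfov'])/2)
    return c,f,R.from_euler('xyz',c['rotation']).as_matrix()
def ray(c,p):
    c,f,M=cam(c); d=M@np.array([(p[0]-c['cx'])/f,-(p[1]-c['cy'])/f,-1]); return np.array(c['eye']),d/np.linalg.norm(d)
def proj(c,P):
    c,f,M=cam(c); q=M.T@(np.array(P)-c['eye']); return np.array([c['cx']+f*q[0]/-q[2], c['cy']-f*q[1]/-q[2]])
def atz(c,p,z):
    e,d=ray(c,p); return e+d*(z-e[2])/d[2]
def tri(obs):
    A=np.zeros((3,3));b=np.zeros(3)
    rs=[ray(c,p) for c,p in obs]
    for e,d in rs:
        m=np.eye(3)-np.outer(d,d);A+=m;b+=m@e
    X=np.linalg.solve(A,b)
    return X,[round(float(np.linalg.norm((np.eye(3)-np.outer(d,d))@(X-e))),1) for e,d in rs]
E
python3 - <<'E'
from h import *
vision.get_image("scene");vision.get_image("top")
for n in ["scene_bench","scatter_bench","carriage_index","pointer_tip","head_grip","snout_face","carriage_seat","cell_holder","holder_port","holder_top","tube_holder"][1:]:
    o=[]
    for c in ["scene","top"]:
        try:r=vision.place_of(n,c)
        except Exception as e: print(e); r=[]
        print(n,c,[(np.round(x['point'],1).tolist(),round(x['score'],2)) for x in r[:3]])
        if r:o.append((c,r[0]['point']))
    if len(o)==2: X,e=tri(o); print('   ',X.round(1),e)
print(ctrl.read_state()['clock'])
E
```

```text
scatter_bench scene [([315.4, 222.7], 0.76), ([424.1, 169.5], 0.18)]
scatter_bench top [([317.0, 196.4], 0.94)]
    [630.2 -37.1   9.9] [2.3, 2.3]
carriage_index scene [([381.5, 261.8], 0.73), ([344.3, 215.3], 0.63), ([333.7, 298.4], 0.59)]
carriage_index top [([332.7, 211.7], 0.95)]
    [ 525.5 -118.9 -145.9] [77.5, 77.5]
pointer_tip scene [([319.6, 235.2], 0.46)]
pointer_tip top [([301.2, 210.1], 0.44), ([337.5, 181.9], 0.39), ([263.4, 252.4], 0.15)]
    [578.6  13.5  41.7] [3.2, 3.2]
head_grip scene [([319.1, 177.0], 0.83)]
head_grip top [([338.5, 181.2], 0.62)]
    [ 663.  -101.4  125.2] [1.2, 1.2]
snout_face scene [([321.7, 241.2], 0.68), ([326.6, 194.8], 0.52)]
snout_face top [([338.0, 191.3], 0.53)]
    [ 676.5 -121.  -197.1] [8.4, 8.4]
carriage_seat scene [([328.4, 203.2], 0.86)]
carriage_seat top [([336.3, 201.5], 0.7)]
    [616.4 -95.7  48.9] [6.2, 6.2]
cell_holder scene [([334.6, 296.5], 0.73)]
cell_holder top [([268.7, 254.5], 0.66)]
    [440.3 122.3  -2.2] [4.2, 4.2]
holder_port scene [([322.8, 286.0], 0.56)]
holder_port top [([302.5, 209.1], 0.49), ([263.6, 243.0], 0.46)]
    [ 596.     6.5 -227.6] [23.3, 23.3]
holder_top scene [([332.6, 281.4], 0.64)]
holder_top top [([263.6, 250.8], 0.61)]
    [446.9 130.2  72.7] [0.6, 0.6]
tube_holder scene [([411.7, 210.3], 0.58)]
tube_holder top [([381.3, 257.4], 0.59), ([315.2, 198.2], 0.24)]
    [ 4.327e+02 -2.528e+02  3.000e-01] [1.4, 1.4]
1.25
```

Run:
```python
import cv2,numpy as np
a=cv2.imread('pics/top0.png')[160:275,240:400]; b=cv2.imread('pics/scene0.png')[150:310,240:440]
cv2.imwrite('pics/z1.png',cv2.resize(a,None,fx=5,fy=5,interpolation=cv2.INTER_CUBIC)); cv2.imwrite('pics/z2.png',cv2.resize(b,None,fx=3.75,fy=3.75,interpolation=cv2.INTER_CUBIC))
```

```text
(no output)
```

View pics/z1.png

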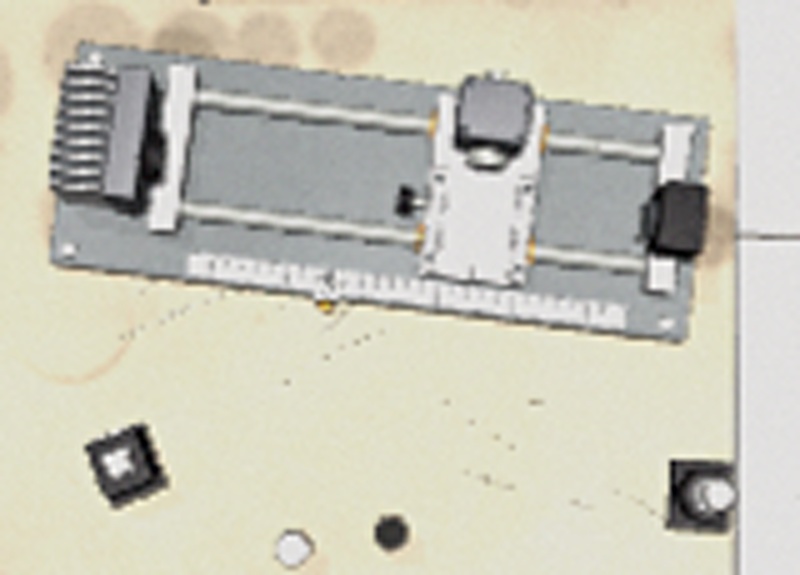

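View pics/z2.png

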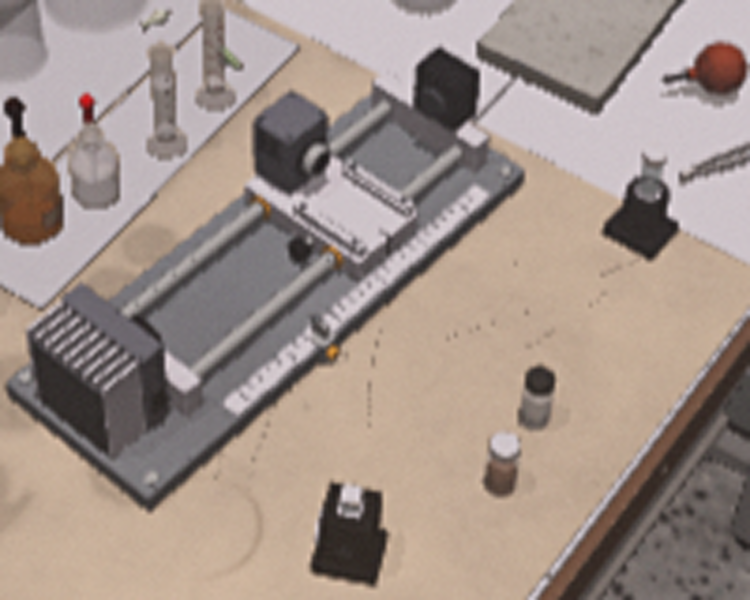

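Run:
```python
from h import *
for n,(u,v),z in [("c1",(82,43),20),("c2",(50,265),20),("c3",(688,341),20),("c4",(709,118),20),("tip",(326,285),37.5),("idx",(473,282),22),("headgrip",(495,112),107),("ptr",(326,300),20)]:
    print(n,atz("top",(240+(u-2)/5,160+(v-2)/5),z).round(1))
for n,(u,v),z in [("c_front+y",(150,508),20),("c-y",(522,175),20),("tip",(318,325),37.5)]:
    print(n,atz("scene",(240+u/3.75,150+v/3.75),z).round(1))
print(tri([("scene",(322.8,286)),("top",(263.6,243))]))
for c in("scene","top"):
  for n in["holder_port","pointer_tip","holder_top"]:
    print(c,n,[(np.round(x['point'],1).tolist(),round(x['score'],2)) for x in vision.place_of(n,c)])
```

```text
c1 [722.  169.6  20. ]
c2 [572.4 185.5  20. ]
c3 [ 530.1 -235.8   20. ]
c4 [ 679.3 -249.7   20. ]
tip [560.8   2.9  37.5]
idx [566.3 -93.7  22. ]
headgrip [ 664.9 -102.1  107. ]
ptr [552.7   3.   20. ]
c_front+y [569.3 192.9  20. ]
c-y [ 530.3 -226.4   20. ]
tip [563.    5.1  37.5]
(array([473.30665836, 135.0631509 ,  33.76366039]), [0.7, 0.7])
scene holder_port [([322.8, 286.0], 0.56)]
scene pointer_tip [([319.6, 235.2], 0.46)]
scene holder_top [([332.6, 281.4], 0.64)]
top holder_port [([302.5, 209.1], 0.49), ([263.6, 243.0], 0.46)]
top pointer_tip [([301.2, 210.1], 0.44), ([337.5, 181.9], 0.39), ([263.4, 252.4], 0.15)]
top holder_top [([263.6, 250.8], 0.61)]
```

```bash
python3 -m crank '[{"x":3.4,"y":-3,"z":-0.5},{"x":3.4,"y":-3,"z":-0.5},{"x":3.4,"y":-3,"z":-0.5},{"x":3.4,"y":-3,"z":-0.5},{"x":3.4,"y":-3,"z":-0.5}]' 100; python3 -m crank '[{"x":3.4,"y":-3,"z":-0.5},{"x":3.4,"y":-3},{"x":3.4,"y":-3},{"x":3.4,"y":-3},{"x":3.4,"y":-3}]'
```

```text
invalid input at $[0]: expected keys x, y, z, spin
invalid input at $[0]: expected keys x, y, z, spin
```

```bash
python3 -m crank '[{"x":3.4,"y":-3,"z":-0.5,"spin":0},{"x":3.4,"y":-3,"z":-0.5,"spin":0},{"x":3.4,"y":-3,"z":-0.5,"spin":0},{"x":3.4,"y":-3,"z":-0.5,"spin":0},{"x":3.4,"y":-3,"z":-0.5,"spin":0}]' 100; python3 -m crank '[{"x":3.4,"y":-3,"z":-0.5,"spin":0},{"x":3.4,"y":-3,"z":0,"spin":0},{"x":3.4,"y":-3,"z":0,"spin":0},{"x":3.4,"y":-3,"z":0,"spin":0},{"x":3.4,"y":-3,"z":0,"spin":0}]'
```

```text
clock: 2.05
eef_pos: [284.8, -443.8, 256.7]
tool_rot: [3.141, -0.0, 0.24]
force: [1.2, 0.8, 0.2]
width: 85.5
clock: 2.55
eef_pos: [414.4, -257.7, 261.7]
tool_rot: [3.141, -0.001, 0.24]
force: [1.8, -0.9, 0.6]
width: 85.8
```

```bash
python3 -m crank '[{"x":2.6,"y":-3.4,"z":-0.8,"spin":0},{"x":2.6,"y":-3.4,"z":-0.8,"spin":0},{"x":2.6,"y":-3.4,"z":-0.8,"spin":0},{"x":2.6,"y":-3.4,"z":-0.8,"spin":0},{"x":2.6,"y":-3.4,"z":-0.8,"spin":0}]'; python3 -m crank '[{"x":0,"y":0,"z":0,"spin":0.113},{"x":0,"y":0,"z":0,"spin":0.113},{"x":0,"y":0,"z":0,"spin":0.114},{"x":0,"y":0,"z":0,"spin":0}]'
python3 - <<'E'
from h import *
print(ctrl.read_state()['eef_pos'])
c=vision.calibration("wrist");print(c, cam(c)[2]@[0,0,-1]);im=vision.get_image("wrist"); cv2.imwrite("pics/w1.png",im)
for n in ["carriage_index","pointer_tip","head_grip","snout_face","carriage_seat","holder_port","holder_top"]:
    r=vision.place_of(n,"wrist"); print(n,[(np.round(x['point'],1).tolist(),round(x['score'],2)) for x in r[:3]])
E
```

```text
clock: 3.05
eef_pos: [499.9, -61.6, 302.0]
tool_rot: [3.141, -0.001, 0.24]
force: [0.5, -0.4, -0.1]
width: 85.3
clock: 3.45
eef_pos: [499.4, -63.1, 301.5]
tool_rot: [3.141, -0.0, -0.1]
force: [0.2, -0.7, -0.1]
width: 85.6
[499.35966998 -63.10538639 301.45205164]
{'vfov': 60.50900979038317, 'cx': 319.0187398084042, 'cy': 195.03848927997447, 'eye': array([574.39151942, -70.18421552, 444.85905626]), 'rotation': array([-2.97479059e-01,  1.10620432e-04, -1.67162002e+00])} [-0.29161174  0.02960771 -0.95607844]
carriage_index [([338.5, 95.8], 0.84)]
pointer_tip [([258.0, 96.1], 0.67)]
head_grip []
snout_face [([340.7, 21.1], 0.59)]
carriage_seat [([337.9, 44.8], 0.71)]
holder_port [([161.5, 202.5], 0.91), ([340.1, 24.4], 0.62)]
holder_top [([161.4, 220.3], 0.57)]
```

View pics/w1.png

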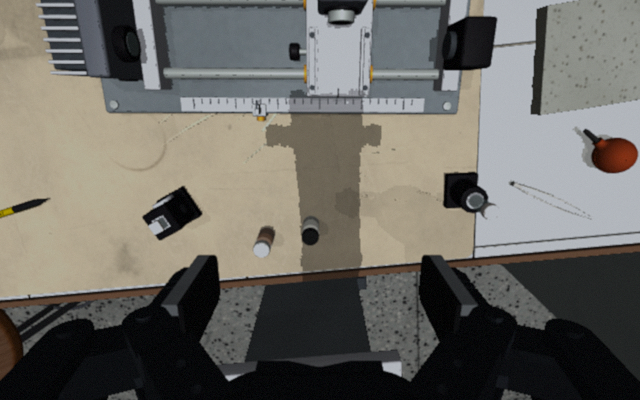

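```bash
cp h.py h.py.bak
python3 - <<'E'
import json
from h import *
E
python3 -m crank '[{"x":3.5,"y":0,"z":0,"spin":0},{"x":3.5,"y":0,"z":0,"spin":0},{"x":3,"y":0,"z":0,"spin":0},{"x":0,"y":0,"z":0,"spin":0}]'
python3 - <<'E'
from h import *
R1=dict(vfov=60.50900979038317,cx=319.0187398084042,cy=195.03848927997447,eye=np.array([574.39151942, -70.18421552, 444.85905626]),rotation=[-2.97479059e-01,1.10620432e-04,-1.67162002])
P1=dict(carriage_index=(338.5,95.8),pointer_tip=(258,96.1),snout_face=(340.7,21.1),carriage_seat=(337.9,44.8),holder_port=(161.5,202.5),holder_top=(161.4,220.3))
c=vision.calibration("wrist");print(c);im=vision.get_image("wrist"); cv2.imwrite("pics/w2.png",im)
for n in ["carriage_index","pointer_tip","head_grip","snout_face","carriage_seat","holder_port","holder_top","cell_holder"]:
    r=vision.place_of(n,"wrist"); print(n,[(np.round(x['point'],1).tolist(),round(x['score'],2)) for x in r[:3]])
    if r and n in P1: X,e=tri([(R1,P1[n]),(c,r[0]['point'])]);print('   ',X.round(1),e)
E
```

```text
clock: 4.25
eef_pos: [602.0, -73.5, 300.5]
tool_rot: [-3.141, -0.002, -0.1]
force: [0.1, 0.6, 0.9]
width: 85.9
{'vfov': 60.50900979038317, 'cx': 319.0187398084042, 'cy': 195.03848927997447, 'eye': array([676.81682083, -80.57583359, 444.03451292]), 'rotation': array([-2.95710091e-01,  5.22902172e-04, -1.67112313e+00])}
carriage_index [([334.8, 184.6], 0.77)]
    [566.1 -89.9  42.1] [1.5, 1.5]
pointer_tip [([260.6, 183.8], 0.46)]
    [574.8   1.1  36.6] [1.0, 1.0]
head_grip [([340.8, 101.3], 0.89)]
snout_face [([171.9, 297.9], 0.54), ([171.3, 274.2], 0.48), ([339.7, 128.6], 0.44)]
    [606.9 -54.9 357.6] [28.2, 28.2]
carriage_seat [([334.8, 143.1], 0.67)]
    [617.8 -93.6  52.2] [1.0, 1.0]
holder_port [([171.7, 273.1], 0.82)]
    [454.7 149.2  17.7] [0.4, 0.4]
holder_top [([169.1, 299.7], 0.87)]
    [450.4 126.   77.7] [1.8, 1.8]
cell_holder [([188.1, 275.3], 0.7)]
```

View pics/w2.png

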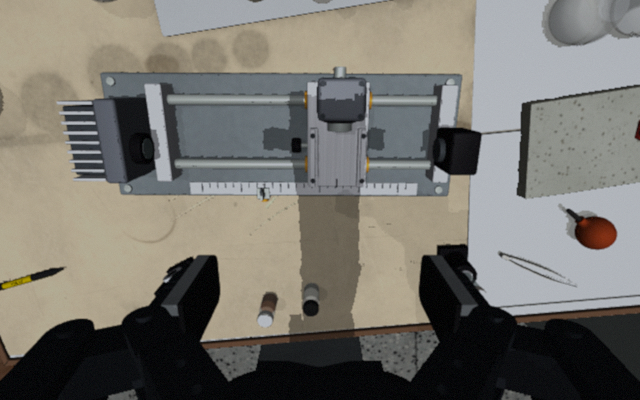

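Run:
```python
import cv2
a=cv2.imread('pics/w2.png')[60:210,235:395]
cv2.imwrite('pics/z3.png',cv2.resize(a,None,fx=4,fy=4,interpolation=cv2.INTER_CUBIC))
a=cv2.imread('pics/w1.png')[20:140,220:380]
cv2.imwrite('pics/z4.png',cv2.resize(a,None,fx=5,fy=5,interpolation=cv2.INTER_CUBIC))
a=cv2.imread('pics/w1.png')[165:265,120:230]
cv2.imwrite('pics/z5.png',cv2.resize(a,None,fx=6,fy=6,interpolation=cv2.INTER_CUBIC))
```

```text
(no output)
```

View pics/z3.png

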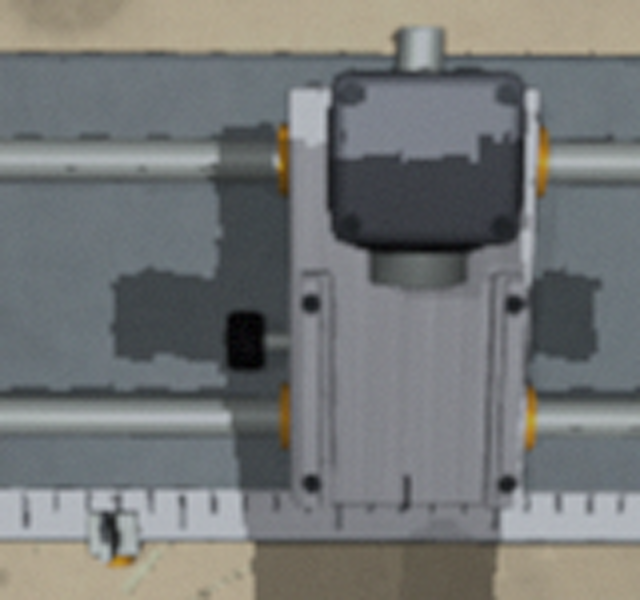

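View pics/z4.png

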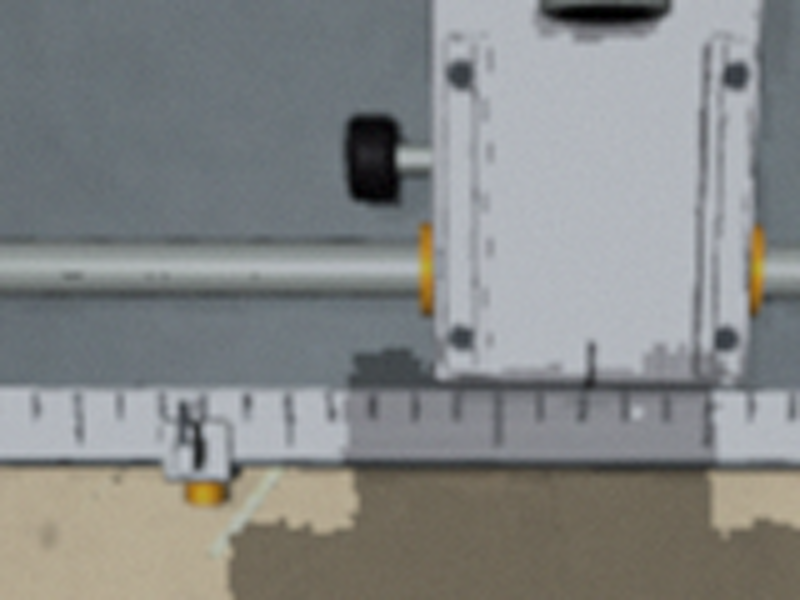

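View pics/z5.png

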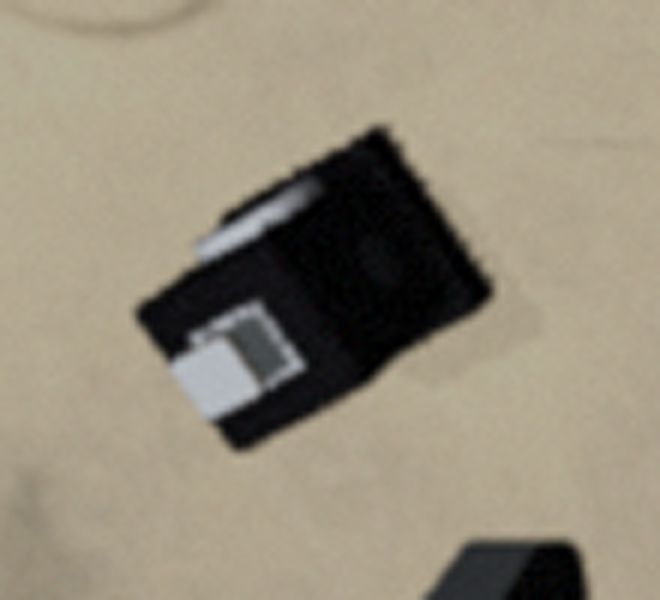

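```bash
cat >> h.py <<'E'
I=dict(vfov=60.50900979038317,cx=319.0187398084042,cy=195.03848927997447)
W1=dict(I,eye=np.array([574.39151942, -70.18421552, 444.85905626]),rotation=[-2.97479059e-01,1.10620432e-04,-1.67162002])
W2=dict(I,eye=np.array([676.81682083, -80.57583359, 444.03451292]),rotation=[-2.95710091e-01,  5.22902172e-04, -1.67112313])
yaw=-0.1003
bx=np.array([np.cos(yaw),np.sin(yaw)]);by=np.array([-np.sin(yaw),np.cos(yaw)])
def z_(off,s,p): return (off[0]+(p[0]+.5)/s-.5, off[1]+(p[1]+.5)/s-.5)
E
python3 - <<'E'
from h import *
a=lambda p:z_((235,60),4,p); b=lambda p:z_((220,20),5,p)
def show(n,X): print(n,X.round(1),'bench x,y rel origin-est', np.round([(X[:2]-[629.7,-45.5])@bx,(X[:2]-[629.7,-45.5])@by],1))
show('idx W2',atz(W2,a((406,506)),45)); show('idx W1',atz(W1,b((590,383)),45))
X,e=tri([(W2,a((406,506))),(W1,b((590,383)))]);show('idx tri',X);print(e)
for p in [(105,515),(115,550)]: show('ptr W2',atz(W2,a(p),37.5))
for p in [(184,402),(199,462)]: show('ptr W1',atz(W1,b(p),37.5))
# head top corners
hc=[(345,78),(515,78),(520,238),(338,240)]
for p in hc: show('head',atz(W2,a(p),107))
show('headc',np.mean([atz(W2,a(p),107) for p in hc],0))
show('head net',atz(W2,(340.8,101.3),107))
h=lambda p:z_((120,165),6,p)
T=[atz(W1,h(p),62) for p in [(140,312),(238,450),(370,383)]]
for t in T: print('tower',t.round(1))
F=[atz(W1,h(p),12) for p in [(383,126),(492,292)]]
for t in F: print('foot',t.round(1))
print('yaw est', np.arctan2(*(F[0]-F[1])[1::-1]), np.arctan2(*(T[0]-T[1])[1::-1]),np.arctan2(*(T[1]-T[2])[1::-1]))
E
```

```text
idx W2 [565.  -89.9  45. ] bench x,y rel origin-est [-59.9 -50.6]
idx W1 [565.6 -90.2  45. ] bench x,y rel origin-est [-59.3 -50.9]
idx tri [565.7 -89.9  47.4] bench x,y rel origin-est [-59.3 -50.6]
[0.1, 0.1]
ptr W2 [569.3   2.5  37.5] bench x,y rel origin-est [-64.9  41.7]
ptr W2 [557.8   1.1  37.5] bench x,y rel origin-est [-76.2  39.1]
ptr W1 [570.6   2.3  37.5] bench x,y rel origin-est [-63.6  41.7]
ptr W1 [557.    0.9  37.5] bench x,y rel origin-est [-76.9  38.9]
head [686.8 -83.1 107. ] bench x,y rel origin-est [ 60.6 -31.7]
head [ 682.9 -122.5  107. ] bench x,y rel origin-est [ 60.6 -71.3]
head [ 646.3 -121.4  107. ] bench x,y rel origin-est [ 24.1 -73.9]
head [650.2 -77.8 107. ] bench x,y rel origin-est [ 23.6 -30.1]
headc [ 666.5 -101.2  107. ] bench x,y rel origin-est [ 42.2 -51.8]
head net [ 665.1 -100.   107. ] bench x,y rel origin-est [ 40.7 -50.7]
tower [452. 153.  62.]
tower [420.8 140.7  62. ]
tower [432.5 110.9  62. ]
foot [473.1 118.6  12. ]
foot [432.8 102.6  12. ]
yaw est 0.37649474494690716 0.37505074656378706 1.9448479378271788
```

```bash
python3 -m crank '[{"x":3.3,"y":1.05,"z":2,"spin":0},{"x":3.3,"y":1.05,"z":3,"spin":0},{"x":0,"y":0,"z":4,"spin":0},{"x":0,"y":0,"z":3,"spin":0},{"x":0,"y":0,"z":0,"spin":0}]'
python3 - <<'E'
from h import *
im=vision.get_image("wrist"); cv2.imwrite("pics/w3.png",im)
E
```

```text
clock: 5.2
eef_pos: [658.9, -100.3, 176.6]
tool_rot: [-3.141, 0.01, -0.1]
force: [-0.3, 0.7, 0.3]
width: 85.4
```

View pics/w3.png

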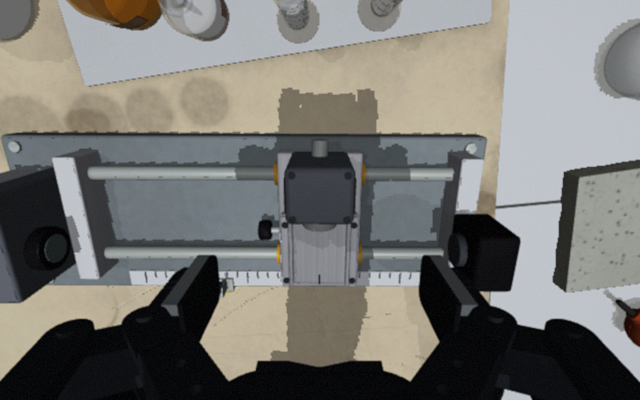

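```bash
python3 -m crank '[{"x":0,"y":0,"z":3.5,"spin":0},{"x":0,"y":0,"z":3.5,"spin":0},{"x":0,"y":0,"z":2.8,"spin":0},{"x":0,"y":0,"z":0,"spin":0},{"x":0,"y":0,"z":0,"spin":0}]'
```

```text
clock: 5.75
eef_pos: [664.0, -100.9, 85.7]
tool_rot: [3.142, -0.003, -0.1]
force: [-0.2, 0.5, 0.6]
width: 85.1
```

```bash
python3 -m crank '[{"x":0.1,"y":0,"z":1.8,"spin":0},{"x":0,"y":0,"z":0,"spin":0}]'; python3 -m crank '[{"x":0,"y":0,"z":0,"spin":0},{"x":0,"y":0,"z":0,"spin":0},{"x":0,"y":0,"z":0,"spin":0},{"x":0,"y":0,"z":0,"spin":0},{"x":0,"y":0,"z":0,"spin":0}]' 40;  python3 -m crank '[{"x":0,"y":0,"z":0,"spin":0},{"x":0,"y":0,"z":0,"spin":0},{"x":0,"y":0,"z":0,"spin":0}]'
```

```text
clock: 5.95
eef_pos: [663.4, -100.7, 65.4]
tool_rot: [-3.142, 0.0, -0.1]
force: [-0.8, 0.2, -0.3]
width: 85.6
clock: 6.45
eef_pos: [663.9, -100.9, 66.2]
tool_rot: [-3.142, -0.001, -0.101]
force: [-1.2, 0.1, 5.9]
width: 45.8
clock: 6.75
eef_pos: [663.8, -101.0, 66.2]
tool_rot: [-3.142, -0.001, -0.101]
force: [-0.9, 0.7, 6.5]
width: 45.5
```

```bash
python3 -m crank '[{"x":0,"y":-1.5,"z":0,"spin":0},{"x":0,"y":-2.5,"z":0,"spin":0},{"x":0,"y":-2.5,"z":0,"spin":0},{"x":0,"y":-1.8,"z":0,"spin":0},{"x":0,"y":-0.9,"z":0,"spin":0}]';  python3 -m crank '[{"x":0,"y":0,"z":0,"spin":0},{"x":0,"y":0,"z":0,"spin":0},{"x":0,"y":0,"z":0,"spin":0}]'
python3 - <<'E'
from h import *
print(vision.calibration("wrist"))
im=vision.get_image("wrist"); cv2.imwrite("pics/w4.png",im)
a=im[180:320,230:420]
cv2.imwrite('pics/z6.png',cv2.resize(a,None,fx=4,fy=4,interpolation=cv2.INTER_CUBIC))
E
```

```text
clock: 7.25
eef_pos: [673.6, -9.0, 66.2]
tool_rot: [3.141, -0.002, -0.1]
force: [-0.3, -4.6, 6.2]
width: 45.3
clock: 7.55
eef_pos: [673.7, -7.5, 66.2]
tool_rot: [-3.14, -0.002, -0.1]
force: [1.4, 3.6, 4.9]
width: 45.8
{'vfov': 60.50900979038317, 'cx': 319.0187398084042, 'cy': 195.03848927997447, 'eye': array([748.4096599 , -14.81253254, 209.77750343]), 'rotation': array([-0.29566107,  0.00241613, -1.67110435])}
```

View pics/w4.png

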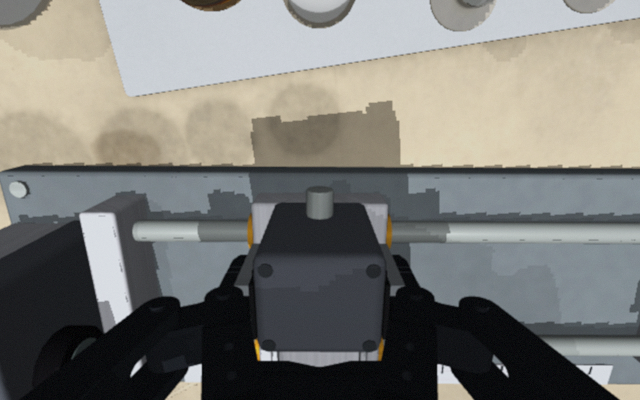

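View pics/z6.png

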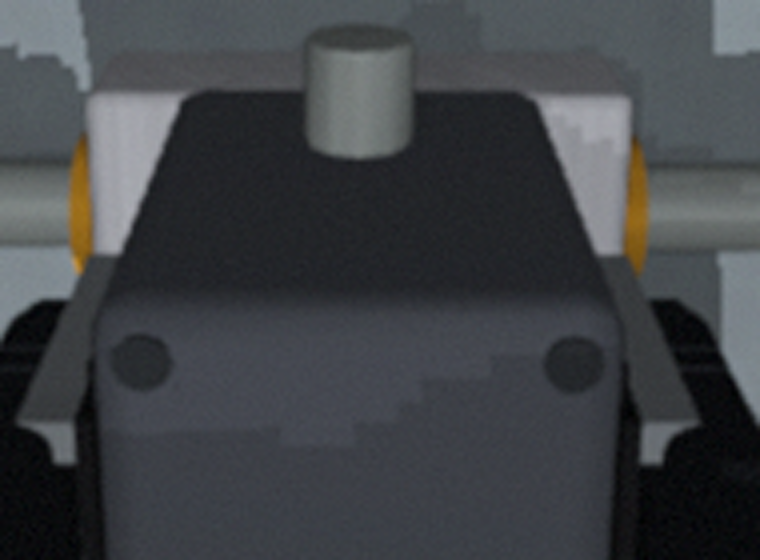

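```bash
python3 -m crank '[{"x":0,"y":0.15,"z":0,"spin":0},{"x":0,"y":0,"z":0,"spin":0},{"x":0,"y":0,"z":0,"spin":0}]';  python3 -m crank '[{"x":0,"y":0,"z":0,"spin":0},{"x":0,"y":0,"z":0,"spin":0},{"x":0,"y":0,"z":0,"spin":0},{"x":0,"y":0,"z":0,"spin":0}]' 100;  python3 -m crank '[{"x":0,"y":0,"z":-2,"spin":0},{"x":0,"y":0,"z":-4,"spin":0},{"x":-0.5,"y":0,"z":-4,"spin":0},{"x":-3,"y":0,"z":-4,"spin":0},{"x":-3,"y":0,"z":-4,"spin":0}]';  python3 -m crank '[{"x":-2,"y":0,"z":-3,"spin":0},{"x":0,"y":0,"z":0,"spin":0},{"x":0,"y":0,"z":0,"spin":0},{"x":0,"y":0,"z":0,"spin":0}]'
python3 - <<'E'
from h import *
c=vision.calibration("wrist");print(c)
im=vision.get_image("wrist"); cv2.imwrite("pics/w5.png",im)
for n in ["carriage_index","pointer_tip","head_grip","snout_face","carriage_seat","holder_port","holder_top","cell_holder"]:
    r=vision.place_of(n,"wrist"); print(n,[(np.round(x['point'],1).tolist(),round(x['score'],2)) for x in r[:3]])
E
```

```text
clock: 7.9
eef_pos: [673.5, -9.2, 66.2]
tool_rot: [-3.14, -0.002, -0.1]
force: [0.5, 3.6, 5.3]
width: 45.6
clock: 8.3
eef_pos: [672.3, -11.1, 65.1]
tool_rot: [3.141, 0.0, -0.101]
force: [1.0, 0.3, -0.5]
width: 85.0
clock: 8.8
eef_pos: [607.0, -4.5, 246.4]
tool_rot: [3.141, 0.0, -0.101]
force: [0.4, -0.2, 0.5]
width: 85.1
clock: 9.2
eef_pos: [587.7, -2.5, 274.1]
tool_rot: [3.141, 0.002, -0.1]
force: [1.0, -0.1, -0.1]
width: 85.5
{'vfov': 60.50900979038317, 'cx': 319.0187398084042, 'cy': 195.03848927997447, 'eye': array([663.01961186,  -9.56364165, 417.39818843]), 'rotation': array([-2.99334927e-01,  1.05070099e-05, -1.67173115e+00])}
carriage_index [([317.5, 171.7], 0.96), ([315.6, 295.9], 0.56)]
pointer_tip [([318.5, 170.7], 0.5)]
head_grip [([314.3, 70.3], 0.95)]
snout_face [([317.4, 107.1], 0.75)]
carriage_seat [([316.7, 125.2], 0.58)]
holder_port [([216.7, 266.8], 0.84)]
holder_top [([219.3, 294.1], 0.82)]
cell_holder [([228.0, 270.1], 0.94)]
```

View pics/w5.png

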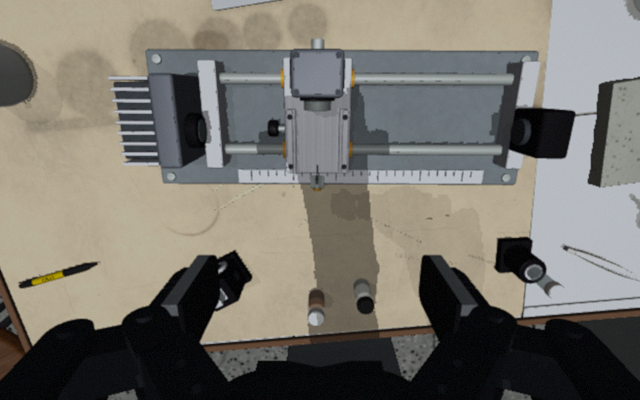

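Run:
```python
import cv2
im=cv2.imread('pics/w5.png')
cv2.imwrite('pics/z7.png',cv2.resize(im[120:200,270:370],None,fx=7,fy=7,interpolation=cv2.INTER_CUBIC))
```

```text
(no output)
```

View pics/z7.png

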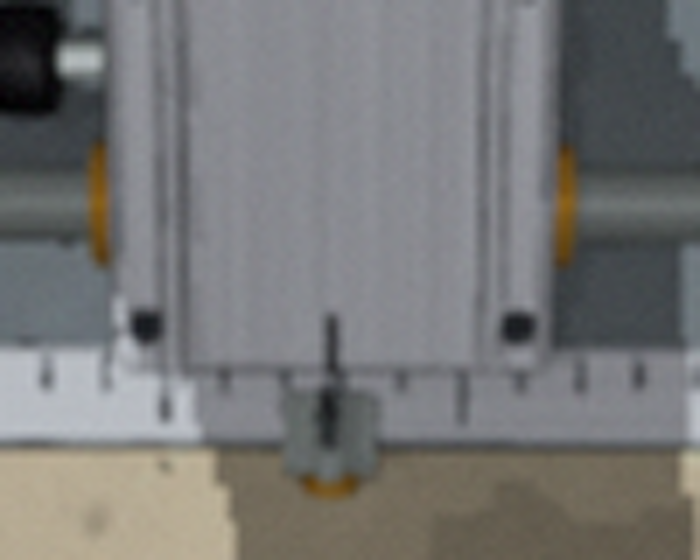

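```bash
python3 -m crank '[{"x":-3.1,"y":-2.35,"z":1.4,"spin":0},{"x":-3.1,"y":-2.35,"z":1.4,"spin":0},{"x":-3.1,"y":-2.35,"z":1.4,"spin":0},{"x":-3.1,"y":-2.35,"z":1.4,"spin":0},{"x":-3.1,"y":-2.35,"z":1.4,"spin":0}]';  python3 -m crank '[{"x":0,"y":0,"z":0,"spin":-0.12},{"x":0,"y":0,"z":0,"spin":-0.12},{"x":0,"y":0,"z":0,"spin":-0.12},{"x":0,"y":0,"z":0,"spin":-0.117},{"x":0,"y":0,"z":0,"spin":0}]'; python3 -m crank '[{"x":0,"y":0,"z":0,"spin":0},{"x":0,"y":0,"z":0,"spin":0}]'
python3 - <<'E'
from h import *
W5=dict(I,eye=np.array([663.01961186,  -9.56364165, 417.39818843]),rotation=[-2.99334927e-01,  1.05070099e-05, -1.67173115])
idx=atz(W5,z_((270,120),7,(332,368)),45)
print('idx',idx, 'seat',idx[:2]+52.5*bx,'free snout',idx[:2]+70*bx,'head',idx[:2]+102*bx, 'net head',atz(W5,(314.3,70.3),107),'seat net',atz(W5,(316.7,125.2),45),'snout net',atz(W5,(317.4,107.1),76))
c=vision.calibration("wrist");print(c)
im=vision.get_image("wrist"); cv2.imwrite("pics/w6.png",im)
for n in ["holder_port","holder_top","cell_holder"]:
    r=vision.place_of(n,"wrist"); print(n,[(np.round(x['point'],1).tolist(),round(x['score'],2)) for x in r[:3]])
E
```

```text
clock: 10.15
eef_pos: [444.5, 131.1, 205.1]
tool_rot: [-3.141, -0.001, -0.101]
force: [-0.5, 0.9, -1.0]
width: 85.5
clock: 10.65
eef_pos: [445.6, 130.2, 205.4]
tool_rot: [-3.141, -0.0, 0.377]
force: [0.2, -0.4, -1.5]
width: 85.7
clock: 10.85
eef_pos: [445.5, 130.1, 205.4]
tool_rot: [3.141, -0.0, 0.375]
force: [-0.8, 0.9, 0.3]
width: 85.7
idx [575.45548184   1.56840978  45.        ] seat [627.69162579  -3.68851567] free snout [645.10367377  -5.44082416] head [676.94284723  -8.64504539] net head [678.74681544  -7.11340751 107.        ] seat net [626.69291092  -3.38823142  45.        ] snout net [646.76636491  -6.34290661  76.        ]
{'vfov': 60.50900979038317, 'cx': 319.0187398084042, 'cy': 195.03848927997447, 'eye': array([515.72789307, 157.7591002 , 348.76230806]), 'rotation': array([-2.97385465e-01,  4.41211527e-04, -1.19672423e+00])}
holder_port [([317.1, 152.8], 0.98)]
holder_top [([314.6, 181.1], 0.68)]
cell_holder [([311.8, 166.3], 0.96)]
```

View pics/w6.png

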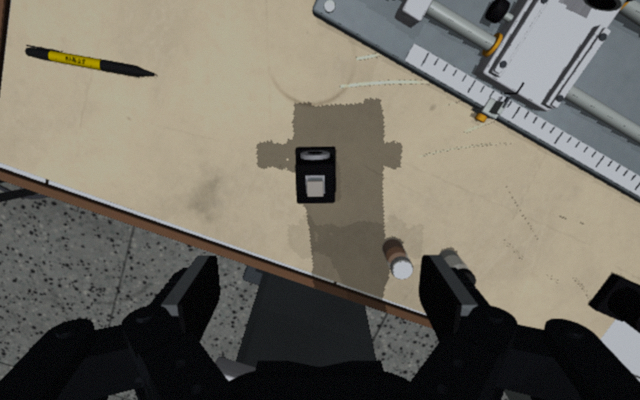

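Run:
```python
from h import *
W6=dict(I,eye=np.array([515.72789307, 157.7591002 , 348.76230806]),rotation=[-2.97385465e-01,  4.41211527e-04, -1.19672423])
im=cv2.imread('pics/w6.png')
cv2.imwrite('pics/z8.png',cv2.resize(im[135:215,270:360],None,fx=7,fy=7,interpolation=cv2.INTER_CUBIC))
y=0.376; hx=np.array([np.cos(y),np.sin(y)]); hy=np.array([hx[1],-hx[0]])
T=np.array([445.5,130.1])
for n,p,z in [('port',(317.1,152.8),31),('top',(314.6,181.1),62),('holder',(311.8,166.3),0),('vialtop1',(401,269),52),('vialtop2',(458,266),52)]:
    X=atz(W6,p,z); print(n,X.round(1),((X[:2]-T)@hx).round(1),((X[:2]-T)@hy).round(1))
for n in ["sample_vial_a","tube_holder"]:
  for r in vision.boxes_of(n,"top"): print(n,r['score'],r['extent'])
```

```text
port [462.8 139.   31. ] 19.4 -2.0
top [444.2 133.9  62. ] 0.2 -4.0
holder [442.5 137.2   0. ] -0.2 -7.7
vialtop1 [390.3  23.3  52. ] -90.6 79.1
vialtop2 [413.4 -26.6  52. ] -87.4 133.9
sample_vial_a 0.56 [292.9, 267.1, 299.4, 274.2]
sample_vial_a 0.44 [315.7, 263.8, 322.7, 272.8]
tube_holder 0.45 [377.4, 251.2, 385.8, 263.6]
```

View pics/z8.png

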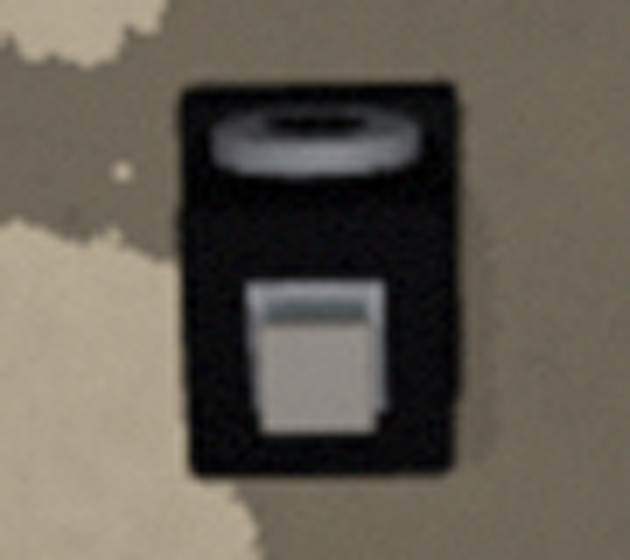

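Run:
```python
from h import *
W6=dict(I,eye=np.array([515.72789307, 157.7591002 , 348.76230806]),rotation=[-2.97385465e-01,  4.41211527e-04, -1.19672423])
y=0.375; hx=np.array([np.cos(y),np.sin(y)]); hy=np.array([hx[1],-hx[0]]);T=np.array([445.5,130.1])
for n,p,z in [('footfL',(183,88),12),('footfR',(458,86),12),('backL',(190,476),62),('backR',(452,475),62)]:
    X=atz(W6,z_((270,135),7,p),z); print(n,X.round(1),((X[:2]-T)@hx).round(1),((X[:2]-T)@hy).round(1))
```

```text
footfL [457.1 159.6  12. ] 21.6 -23.2
footfR [471.6 123.7  12. ] 21.9 15.5
backL [420.2 141.5  62. ] -19.3 -19.9
backR [432.4 110.9  62. ] -19.2 13.1
```

```bash
python3 -m crank '[{"x":-0.1,"y":-0.35,"z":3,"spin":0},{"x":0,"y":0,"z":4,"spin":0},{"x":0,"y":0,"z":4,"spin":0},{"x":0,"y":0,"z":3,"spin":0},{"x":0,"y":0,"z":0,"spin":0}]';python3 -m crank '[{"x":0,"y":0,"z":0,"spin":0}]'
python3 - <<'E'
from h import *
c=vision.calibration("wrist");s=ctrl.read_state();print(s['eef_pos'],s['tool_rot'])
im=vision.get_image("wrist"); cv2.imwrite("pics/w7.png",im)
E
```

```text
clock: 11.65
eef_pos: [440.7, 132.3, 62.3]
tool_rot: [-3.141, 0.007, 0.377]
force: [-0.2, 0.1, 0.8]
width: 85.2
clock: 11.75
eef_pos: [443.2, 133.1, 65.5]
tool_rot: [3.142, 0.001, 0.377]
force: [0.9, -0.2, 0.5]
width: 85.1
[443.15441828 133.0850459   65.47610328] [3.14158037e+00 8.27314715e-04 3.76828960e-01]
```

View pics/w7.png

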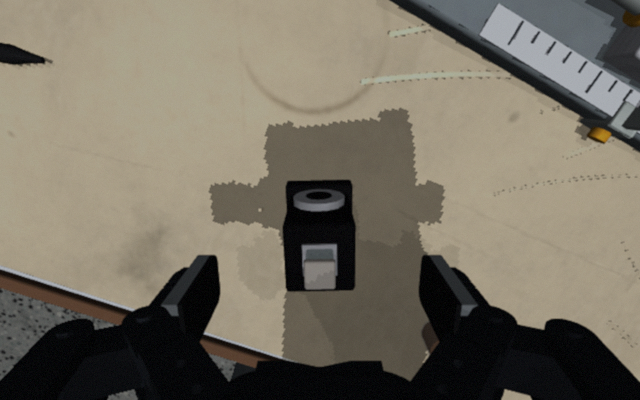

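```bash
python3 -m crank '[{"x":0,"y":0,"z":2,"spin":0},{"x":0,"y":0,"z":1.6,"spin":0},{"x":0,"y":0,"z":0.5,"spin":0},{"x":0,"y":0,"z":0,"spin":0},{"x":0,"y":0,"z":0,"spin":0}]';python3 -m crank '[{"x":0,"y":0,"z":0,"spin":0},{"x":0,"y":0,"z":0,"spin":0},{"x":0,"y":0,"z":0,"spin":0},{"x":0,"y":0,"z":0,"spin":0},{"x":0,"y":0,"z":0,"spin":0}]' 25; python3 -m crank '[{"x":0,"y":0,"z":0,"spin":0},{"x":0,"y":0,"z":0,"spin":0},{"x":0,"y":0,"z":0,"spin":0}]'
```

```text
clock: 12.3
eef_pos: [444.4, 133.3, 25.8]
tool_rot: [-3.142, -0.003, 0.376]
force: [0.4, 0.9, 1.1]
width: 85.5
clock: 12.8
eef_pos: [443.5, 133.1, 24.8]
tool_rot: [3.141, -0.001, 0.377]
force: [-0.1, -0.4, 6.5]
width: 33.6
clock: 13.1
eef_pos: [443.5, 133.1, 24.8]
tool_rot: [3.141, -0.001, 0.377]
force: [0.5, -0.4, 5.7]
width: 33.4
```

```bash
python3 -m crank '[{"x":0,"y":0,"z":-2,"spin":0},{"x":0,"y":0,"z":-4,"spin":0},{"x":0,"y":0,"z":-4,"spin":0},{"x":0,"y":0,"z":-4,"spin":0},{"x":0,"y":0,"z":0,"spin":0.1}]';python3 -m crank '[{"x":0,"y":0,"z":0,"spin":0.12},{"x":0,"y":0,"z":0,"spin":0.12},{"x":0,"y":0,"z":0,"spin":0.12},{"x":0,"y":0,"z":0,"spin":0.016},{"x":0,"y":0,"z":0,"spin":0}]'; python3 -m crank '[{"x":3,"y":2,"z":0,"spin":0},{"x":3,"y":2,"z":0,"spin":0},{"x":3,"y":2,"z":0,"spin":0},{"x":3,"y":2,"z":0,"spin":0},{"x":3,"y":2,"z":0,"spin":0}]'; python3 -m crank '[{"x":2.5,"y":1.5,"z":0,"spin":0},{"x":0,"y":0,"z":0,"spin":0},{"x":0,"y":0,"z":0,"spin":0},{"x":0,"y":0,"z":0,"spin":0}]'
python3 - <<'E'
from h import *
print(vision.calibration("wrist"))
im=vision.get_image("wrist"); cv2.imwrite("pics/w8.png",im)
E
```

```text
clock: 13.6
eef_pos: [445.8, 134.2, 168.5]
tool_rot: [-3.141, -0.009, 0.275]
force: [1.2, -0.1, -2.4]
width: 33.6
clock: 14.1
eef_pos: [442.8, 133.0, 164.1]
tool_rot: [3.141, 0.001, -0.097]
force: [-0.2, -0.3, -3.5]
width: 33.4
clock: 14.6
eef_pos: [583.2, 17.5, 164.0]
tool_rot: [-3.141, 0.001, -0.097]
force: [0.6, 0.3, -3.1]
width: 33.4
clock: 15.0
eef_pos: [604.6, 2.4, 163.8]
tool_rot: [-3.141, 0.002, -0.097]
force: [0.2, -0.4, -3.5]
width: 33.7
{'vfov': 60.50900979038317, 'cx': 319.0187398084042, 'cy': 195.03848927997447, 'eye': array([680.01435832,  -4.64595178, 307.08725024]), 'rotation': array([-2.99856820e-01,  1.06295349e-03, -1.66840767e+00])}
```

View pics/w8.png

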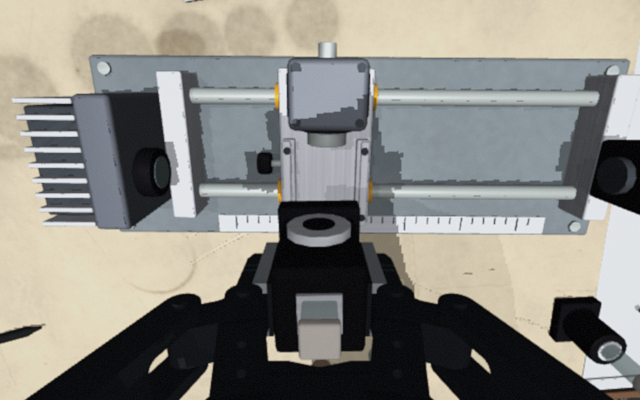

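```bash
python3 -m crank '[{"x":0.75,"y":0.4,"z":0,"spin":0.003},{"x":0,"y":0,"z":2.5,"spin":0},{"x":0,"y":0,"z":2.5,"spin":0},{"x":0,"y":0,"z":1.5,"spin":0},{"x":0,"y":0,"z":0,"spin":0}]'; python3 -m crank '[{"x":0,"y":0,"z":0,"spin":0},{"x":0,"y":0,"z":0,"spin":0},{"x":0,"y":0,"z":0,"spin":0}]'
python3 - <<'E'
from h import *
print(vision.calibration("wrist"))
im=vision.get_image("wrist"); cv2.imwrite("pics/w9.png",im)
cv2.imwrite('pics/z9.png',cv2.resize(im[100:300,220:420],None,fx=3,fy=3,interpolation=cv2.INTER_CUBIC))
E
```

```text
clock: 15.55
eef_pos: [611.4, -3.4, 97.2]
tool_rot: [3.141, 0.004, -0.102]
force: [0.3, -0.6, -2.9]
width: 33.6
clock: 15.85
eef_pos: [613.9, -3.4, 100.6]
tool_rot: [-3.141, -0.002, -0.102]
force: [0.7, 0.7, -2.9]
width: 33.2
{'vfov': 60.50900979038317, 'cx': 319.0187398084042, 'cy': 195.03848927997447, 'eye': array([688.64635547, -10.69900906, 244.12799538]), 'rotation': array([-2.95452049e-01,  6.40769497e-04, -1.67353137e+00])}
```

View pics/z9.png

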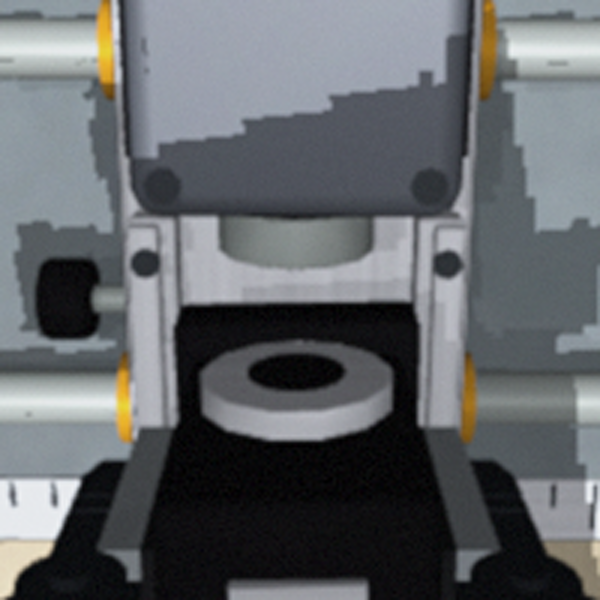

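```bash
python3 -m crank '[{"x":0,"y":0,"z":1.2,"spin":0},{"x":0,"y":0,"z":1,"spin":0},{"x":0,"y":0,"z":0.4,"spin":0},{"x":0,"y":0,"z":0,"spin":0},{"x":0,"y":0,"z":0,"spin":0}]'; python3 -m crank '[{"x":0,"y":0,"z":0.3,"spin":0},{"x":0,"y":0,"z":0,"spin":0},{"x":0,"y":0,"z":0,"spin":0}]'
```

```text
clock: 16.4
eef_pos: [613.0, -3.5, 73.0]
tool_rot: [3.142, 0.0, -0.102]
force: [-0.7, 0.3, -2.3]
width: 33.6
clock: 16.7
eef_pos: [613.1, -3.5, 70.4]
tool_rot: [-3.142, -0.0, -0.102]
force: [1.1, -0.4, -1.7]
width: 33.7
```

```bash
python3 -m crank '[{"x":0,"y":0,"z":0.1,"spin":0},{"x":0,"y":0,"z":0,"spin":0},{"x":0,"y":0,"z":0,"spin":0}]'
python3 - <<'E'
from h import *
print(vision.calibration("wrist"))
im=vision.get_image("wrist"); cv2.imwrite("pics/w10.png",im)
cv2.imwrite('pics/z10.png',cv2.resize(im[100:300,220:420],None,fx=3,fy=3,interpolation=cv2.INTER_CUBIC))
E
```

```text
clock: 17.0
eef_pos: [613.3, -3.5, 69.9]
tool_rot: [-3.142, -0.001, -0.102]
force: [-1.0, -0.3, 3.0]
width: 33.3
{'vfov': 60.50900979038317, 'cx': 319.0187398084042, 'cy': 195.03848927997447, 'eye': array([688.21209764, -10.73413081, 213.31850102]), 'rotation': array([-2.97037913e-01,  3.92588387e-04, -1.67357249e+00])}
```

View pics/z10.png

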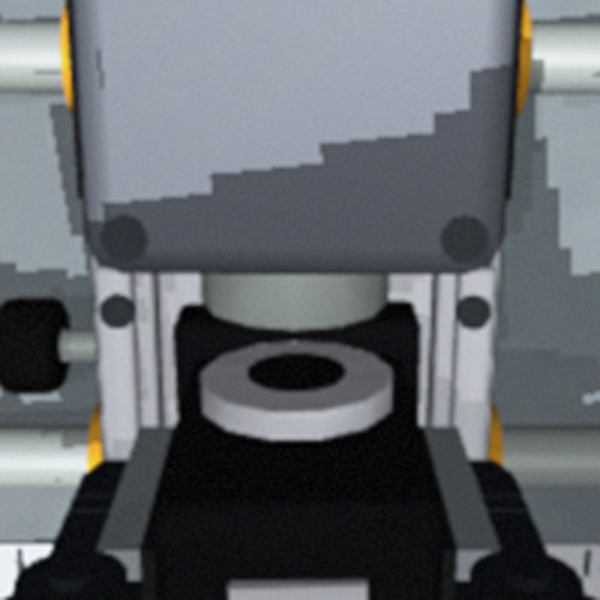

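```bash
python3 -m crank '[{"x":0.3,"y":0,"z":-0.02,"spin":0},{"x":0.3,"y":0,"z":0,"spin":0},{"x":0.2,"y":0,"z":0,"spin":0},{"x":0,"y":0,"z":0,"spin":0},{"x":0,"y":0,"z":0,"spin":0}]'; python3 -m crank '[{"x":0.2,"y":0,"z":0,"spin":0},{"x":0,"y":0,"z":0,"spin":0},{"x":0,"y":0,"z":0,"spin":0}]';python3 -m crank '[{"x":0.1,"y":0,"z":0,"spin":0},{"x":0,"y":0,"z":0,"spin":0},{"x":0,"y":0,"z":0,"spin":0}]';python3 -m crank '[{"x":0.1,"y":0,"z":0,"spin":0},{"x":0,"y":0,"z":0,"spin":0},{"x":0,"y":0,"z":0,"spin":0}]'
```

```text
clock: 17.55
eef_pos: [618.8, -4.0, 70.0]
tool_rot: [3.141, 0.004, -0.102]
force: [-6.4, -0.4, 8.1]
width: 33.2
clock: 17.85
eef_pos: [619.9, -4.1, 70.0]
tool_rot: [3.141, 0.006, -0.102]
force: [-7.9, 0.6, 11.0]
width: 33.4
clock: 18.15
eef_pos: [620.0, -4.1, 70.0]
tool_rot: [3.141, 0.008, -0.102]
force: [-10.0, 1.2, 12.6]
width: 33.3
clock: 18.45
eef_pos: [622.1, -4.3, 69.9]
tool_rot: [3.141, 0.006, -0.102]
force: [-7.9, 0.0, 10.0]
width: 33.6
```

```bash
python3 -m crank '[{"x":0,"y":0,"z":-0.1,"spin":0},{"x":0,"y":0,"z":0,"spin":0},{"x":0,"y":0,"z":0,"spin":0}]'
python3 - <<'E'
from h import *
print(ctrl.read_state()['force'])
im=vision.get_image("wrist"); cv2.imwrite("pics/w11.png",im)
cv2.imwrite('pics/z11.png',cv2.resize(im[100:300,220:420],None,fx=3,fy=3,interpolation=cv2.INTER_CUBIC))
E
```

```text
clock: 18.75
eef_pos: [623.8, -4.5, 70.0]
tool_rot: [3.141, 0.002, -0.102]
force: [-2.6, 1.0, -1.1]
width: 33.2
[-2.62523183  1.03556102 -1.11881894]
```

View pics/z11.png

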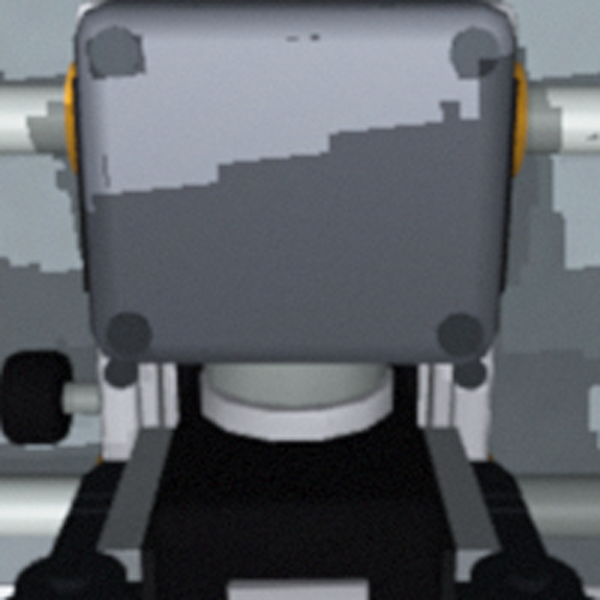

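```bash
python3 -m crank '[{"x":0.15,"y":0,"z":0,"spin":0},{"x":0,"y":0,"z":0,"spin":0},{"x":0,"y":0,"z":0,"spin":0}]';python3 -m crank '[{"x":0.1,"y":0,"z":0,"spin":0},{"x":0,"y":0,"z":0,"spin":0},{"x":0,"y":0,"z":0,"spin":0}]';python3 -m crank '[{"x":0.1,"y":0,"z":0,"spin":0},{"x":0,"y":0,"z":0,"spin":0},{"x":0,"y":0,"z":0,"spin":0}]'
```

```text
clock: 19.1
eef_pos: [625.3, -4.7, 70.0]
tool_rot: [3.141, 0.003, -0.102]
force: [-5.3, 1.6, -1.0]
width: 33.3
clock: 19.4
eef_pos: [625.9, -4.7, 70.0]
tool_rot: [3.141, 0.003, -0.102]
force: [-5.1, 1.1, -0.8]
width: 33.2
clock: 19.7
eef_pos: [626.3, -4.8, 70.0]
tool_rot: [3.141, 0.005, -0.102]
force: [-8.0, 0.9, 1.5]
width: 33.5
```

```bash
python3 -m crank '[{"x":0.1,"y":0,"z":-0.04,"spin":0},{"x":0,"y":0,"z":0,"spin":0},{"x":0,"y":0,"z":0,"spin":0}]';python3 -m crank '[{"x":0.1,"y":0,"z":0,"spin":0},{"x":0,"y":0,"z":0,"spin":0},{"x":0,"y":0,"z":0,"spin":0}]';python3 -m crank '[{"x":0.1,"y":0,"z":-0.02,"spin":0},{"x":0,"y":0,"z":0,"spin":0},{"x":0,"y":0,"z":0,"spin":0}]'
python3 - <<'E'
from h import *
for i in range(3):
    s=ctrl.read_state();print(s['force'].round(1),s['eef_pos'].round(1)); im=vision.get_image("wrist")
cv2.imwrite("pics/w12.png",im);print(vision.calibration("wrist"))
cv2.imwrite('pics/z12.png',cv2.resize(im[100:300,220:420],None,fx=3,fy=3,interpolation=cv2.INTER_CUBIC))
E
```

```text
clock: 20.0
eef_pos: [626.8, -4.9, 70.0]
tool_rot: [3.141, 0.006, -0.102]
force: [-7.7, 0.9, 0.5]
width: 33.5
clock: 20.3
eef_pos: [627.3, -4.9, 70.0]
tool_rot: [3.141, 0.007, -0.102]
force: [-8.2, 0.8, 0.9]
width: 33.2
clock: 20.6
eef_pos: [627.9, -5.0, 70.1]
tool_rot: [3.141, 0.007, -0.102]
force: [-8.7, 1.6, 0.5]
width: 33.6
[-8.7  1.6  0.5] [627.9  -5.   70.1]
[-8.3  1.7  0.4] [627.9  -5.   70.1]
[-8.4  2.1  0.9] [627.9  -5.   70.1]
{'vfov': 60.50900979038317, 'cx': 319.0187398084042, 'cy': 195.03848927997447, 'eye': array([703.99705389, -12.26100369, 212.90459859]), 'rotation': array([-3.05144841e-01, -2.37552046e-04, -1.67347695e+00])}
```

View pics/z12.png

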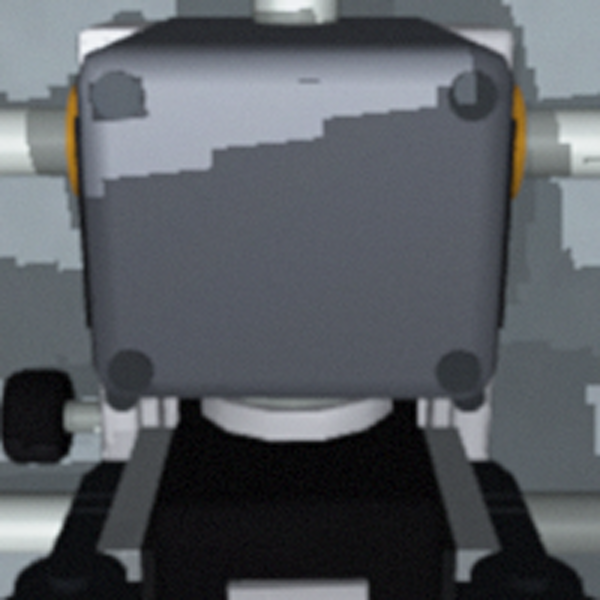

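```bash
python3 -m crank '[{"x":0.08,"y":0,"z":0,"spin":0},{"x":0,"y":0,"z":0,"spin":0},{"x":0,"y":0,"z":0,"spin":0},{"x":0,"y":0,"z":0,"spin":0},{"x":0,"y":0,"z":0,"spin":0}]'
python3 - <<'E'
from h import *
a=vision.get_image("scene");b=vision.get_image("top");
for n in["carriage_index","pointer_tip","head_grip"]:
  for c in("scene","top"): print(n,c,[(np.round(x['point'],1).tolist(),round(x['score'],2)) for x in vision.place_of(n,c)])
im=np.hstack([cv2.resize(a[170:290,250:370],None,fx=3.3,fy=3.3,interpolation=cv2.INTER_CUBIC),cv2.resize(b[160:280,250:370],None,fx=3.3,fy=3.3,interpolation=cv2.INTER_CUBIC)])
cv2.imwrite('pics/z13.png',im)
F=[]
for i in range(6):
    s=ctrl.read_state();F.append(s['force']); vision.get_image("wrist")
print(np.mean(F,0),np.ptp(F,0),s['eef_pos'],s['tool_rot'],s['clock'],s['qd'].round(3))
r=vision.calibration("wrist"); print(r['eye'])
E
```

```text
clock: 21.25
eef_pos: [628.2, -5.0, 70.1]
tool_rot: [3.141, 0.008, -0.102]
force: [-10.1, 2.1, 1.4]
width: 33.3
carriage_index scene [([321.2, 235.0], 0.56)]
carriage_index top [([297.6, 142.0], 0.3)]
pointer_tip scene [([321.1, 230.6], 0.54)]
pointer_tip top []
head_grip scene [([297.6, 195.9], 0.72)]
head_grip top []
[-9.75607598  1.7296652   2.10119365] [1.27765187 1.27715096 0.79566555] [628.19273025  -4.98771301  70.08784738] [ 3.14091496  0.00841703 -0.10212116] 21.9 [-0.     0.    -0.     0.    -0.001  0.001 -0.001]
[704.42231877 -12.28959146 212.83926448]
```

View pics/z13.png

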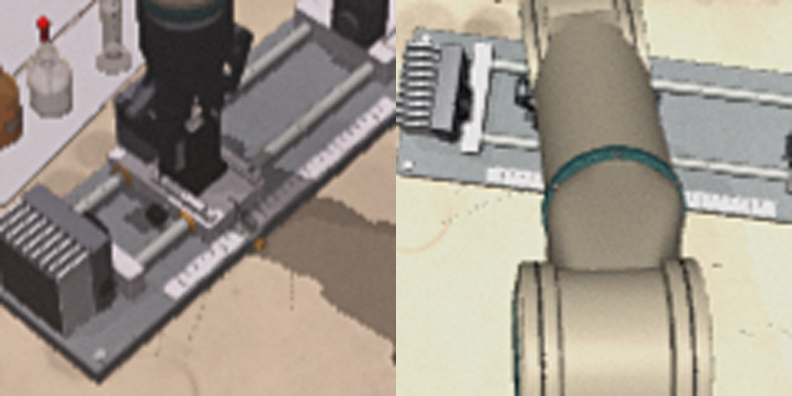

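Run:
```python
from cell import ctrl
print(ctrl.finish_job())
```

```text
the job is handed in; nothing more can be done
None
```

The bench is set up and handed in at about 22 s. The arm is still holding the square-cell holder pressed on the snout, so you can tighten the screw.

- **Carriage:** I slid it about 92 mm along +y by its detector head and let go. The close picture taken after letting go showed the index line within about 0.5 mm of the pointer. After the push, the scene camera put the index and pointer at columns 321.2 and 321.1. The head also stayed centred in the wrist view. In the top view the arm hid both marks, and the one index hit there was a low-score false one.
- **Holder:** I gripped it by the tower and turned it square to the bench. I then set it down in the channel with the ringed port towards the snout and pushed it back level. Tool tilt at the end was 0.008 rad. The yaw was within about 0.002 rad of the bench, and the height matched the holder standing on the slab.
- **Press:** The last wrist force along the push was about 9.9 N and steady, with the arm at rest. This includes an estimated 1 to 2 N of friction on the slab, so the snout itself probably sees 8 to 9 N. Going by position, the snout is about 4.6 mm in, which would mean nearly 10 N. The two differ by a newton or two, and both are inside your 6 to 14 N range. During the first part of the push the holder stuck and slipped on the slab until I eased the downward load.
- **Other things on the table:** I made no deliberate contact with anything else, and saw nothing moved in the pictures I took. I did not re-measure each item at the end.

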